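# Hang the lift-off door back on the varnish cupboard

### The arm

A 6-joint arm with a two-finger parallel gripper is mounted at the origin on a cart in front of the work surface, level with it; the furniture and walls round the work are solid. World frame = base frame: x ahead of the robot, y to its left, z up, the work surface at z = 0. Lengths are in mm, angles in degrees, forces in N, time in s.
With the tool pointing down it reaches from about 350 to 850 mm from the base axis. Payload 8.1 kg.
Tool frame: the origin (TCP) lies between the finger pads; the fingertips stand 25 mm ahead of it and the grasp point (between the pads) lies 6 mm ahead of it (r.tcp_to_tips is the distance from the TCP to the fingertips, in mm); z points along the fingers, y is the line along which they close (so a half turn about z gives the same grasp; the last joint's range is limited). The gripper opens to 85 mm and grips with 20 to 120 N. Pads are 22 mm wide; open, the fingers measure 114 mm over their backs; the gripper's body (76 mm by 85 mm) begins 54 mm behind the grasp point. The pads swing forward as they close: fully open they stand 13 mm farther back than shut.
Start: joints at [-73.19, 7.471, 85.268, -0, 87.261, -4.893], TCP at [221.904, -557.462, 256.292] pointing down, gripper open.
Joint ranges: [-169.43, 169.43], [-51.17, 129.36], [1.28, 143.12], [-76.62, 256.62], [0, 156.53], [-152.29, 152.29]. Speed limits (degrees/s): [136.94, 136.94, 159.86, 180, 180, 180].

### API

Orientations are given as [roll, pitch, yaw] about the fixed x, y, z axes, in that order (R = Rz(yaw) Ry(pitch) Rx(roll)).
In Python, from bench import r gives the robot as it stands.
- The arm moves only by the tool apply_moves, never from a script. Its arguments are lists of equal length, an entry for each row: "angular": the turn, a rotation vector about the world's x, y, z in units of 8 degrees (1.0 is 8 degrees), a list of three; "travel": the shift along the world's x, y, z in units of 40 mm (1.0 is 40 mm), a list of three; "jaw": the opening, from 0 (shut) to 1 (fully open). A call has 1 to 20 rows; each row shifts and turns the commanded pose from where the row before left it; what a row does not reach is not made up. A row lasts 1/8 s, in which the tool goes at most 62.5 mm and 10.7 degrees, less where a joint would pass 70% of its speed; a pose out of reach is approached as far as the arm can. A call is refused whole if a number of a shift passes 1 or a number of a turn 1, either way. A call with a gripper value outside its range is refused whole. The fingers move at their own pace and stop on an object; "force" is the grip in N (left out, the last holds). Time passes only in rows, so rows that do not move let the fingers close. It gives the time, the measured TCP pose, the force, the opening and the grip force at its end, in the units of the state.
- r.sense(): the state, without advancing time (a new reading comes with each control period).
- r.snapshot(name): name is "scene" or "side" or "wrist"; returns a dict with "color" (400x640x3 uint8, red, green, blue), "fx", "fy", "cx", "cy" (pixels), "R" (3x3) and "t" (3): a world point X has camera coordinates R X + t; the wrist camera has in their place "mount" (4x4, takes a point from camera to tool coordinates, whose origin is the TCP and whose axes are the flange's). Camera axes: x right, y down, z forward; pixel columns grow to the right and rows downward; lengths in mm; the calibration is good to about 2 mm. The wrist camera is an equidistant fisheye: a pixel r from the principal point sees the ray r / f radians off the axis. A picture is of the moment at which its call begins: read the wrist's pose just before it. There is no depth.
- r.hand_in(): hands the job in; it is judged then, once.
The state is a dict: "time": time; "joint_pos": joint angles; "qd": joint speeds; "joint_efforts": joint torques, N m; "tool_pos": TCP position; "tcp_rot": TCP orientation; "ft_force": force on the tool from outside, world axes, zero at the start; "wrist_torque": the same for the moment, N m; "finger_gap": finger opening in mm; "grip_force": force on a finger pad.
Only numpy, scipy, OpenCV 4.12 (cv2) and the standard library are available. Lean on these libraries where they do the work, as an engineer would, in place of code of your own. Each camera call takes 0.05 s, during which the arm holds its last target. There are 200 camera calls.

### The job

The varnish cupboard's door has been refinished and stands leaning in the drying rack beside a plain spare shelf board. Take the door, lower both of its hinge eyes fully down onto the cupboard's two upright hinge pins while the door stands open, and then swing it fully shut. Do it gently, without forcing or slamming the door, and leave the spare board and the tools on the bench where they are.

Things in the scene. Friction and masses are not known exactly. Their poses are not given: they have to be found in the camera images.
- door: (All sizes in mm.) Framed wooden lift-off door 150 wide, 190 high, 14 thick, 0.22 to 0.45 kg, with two steel straps ending in hinge eyes. It starts in either rest of the rack, leaning 30 degrees, front up. Origin: middle of its lower edge, mid-thickness. x from its front to its back, y across it towards the eyes, z up along it. Hung and shut, its axes are parallel to the cupboard's.
- door_top (a point): Middle of the door's upper edge, mid-thickness, 190 from its origin. The top 39 of the door is plain on both sides; in the rack the dowels under it reach only about 125 up along it, so its upper part is free.
- eye_upper (a point): Centre of the lower mouth of the upper hinge eye: a steel ring 18 outside, 10 bore (right through), 18 high, its axis along the door's z, in the middle of the door's thickness, 86 from the door's origin along its y, mouth 135 above the lower edge.
- eye_lower (a point): Centre of the lower mouth of the lower hinge eye: the same ring, mouth 30 above the door's lower edge, 105 below the upper eye on the same axis.
- door_edge (a point): Middle of the door's free side edge (opposite the eyes), mid-thickness, 95 above the lower edge, 161 from the hinge axis.
- cupboard: Open bench-top varnish cupboard, fixed: carcass 150 deep, 200 wide, 250 high; jars inside. Origin: centre of its underside. x from front to back, y to the left as one faces it, z up; front face at x = -75. Hung and shut, the door's origin is at (-86, 0 +-5, 36) here. The door turns freely, opens towards the front (-x) beyond 90 degrees and shuts against the front face.
- rack: The wooden drying rack, fixed: a 14 high board 200 (x) by 120 (y) with two rests of slanted dowels, 85 apart. Origin: on its underside, near its middle; the feet of the two panels stand at about x = -22 and x = 63. The panels stand on it on their level lower edges, lean 30 degrees from vertical, tops towards -x, and lift out along their own slope.
- spare_board: A plain spare shelf board of the same wood, 146 wide, 178 high, 14 thick, without straps, eyes or knob; it leans in the rack's other rest, parallel to the door. Origin and axes as the door's. It stays there.
- finger_plane: Small brass finger plane 29 x 60 x 31 lying on the bench, to be left alone.
- small_plane: Smaller brass finger plane 23 x 48 x 25 lying on the bench, to be left alone.
- sanding_block: Cork-brown sanding block 46 x 90 x 27 lying on the bench, to be left alone.
- chisel: Chisel with a dark wooden handle 31 x 266 x 33 lying on the bench, to be left alone.
- spool_clamp: Wooden spool clamp 35 x 35 x 68 standing on the bench, to be left alone.
- knob (a point): Outer end of the door's small dark wooden knob, 20 across and 21 proud of the front, 61 off the middle towards the free edge, 98 above the lower edge. The straps, also on the front, stand 2 proud and run from the eyes to 13 from the middle, 137 to 151 (upper) and 32 to 46 (lower) above the lower edge.
- cupboard_top (a point): Middle of the upper front edge of the cupboard's top board, 264 above the bench. The board is 14 thick and overhangs the carcass 8 all round; it stops a shut door from rising the 20 mm needed, so the eyes go on only with the door open. The upper edge of the hung door is at 226.
- hinge_upper (a point): Mid-setting of the upper hinge pin, on the left of the cupboard's front at (-86, 86, 171) in its frame: centre of the 18 wide shoulder at the pin's foot, where the upper eye's mouth comes to rest. Pin upright, 8 in diameter, 20 tall, blunt (last 2 bevelled to 6.6). Both pins stand on one steel strip, screwed tight through cross slots up to 5 to either side (y) of this point.
- hinge_lower (a point): Mid-setting of the lower hinge pin, at (-86, 86, 66) in the cupboard's frame, the same pin exactly below the other: both are shifted along the cupboard's y by the same unknown amount (up to 5 either way, not reported) and equally tall, so both eyes meet them at once. A door lowered off them rides on the pin tips, 20 above the shoulders.

How it is judged (in metres and radians):
On the way:
1. both eyes are fully down on their pins, the door still standing open (horizontal distance between eye_upper and hinge_upper below 0.007 m and z of eye_upper in the frame of hinge_upper between -0.004 and 0.004 m and horizontal distance between eye_lower and hinge_lower below 0.007 m and z of eye_lower in the frame of hinge_lower between -0.004 and 0.004 m and x of door_edge in the frame of cupboard below -0.11 m), for 0.2 s.
At the end, for the whole second after the job is handed in: Both eyes sit on their pins (within 7 mm of the mid-setting and 4 mm in height of the shoulders), the door is shut (its free edge within 8 mm of touching the cupboard's front) and at rest, released (horizontal distance between eye_upper and hinge_upper below 0.007 m and z of eye_upper in the frame of hinge_upper between -0.004 and 0.004 m and horizontal distance between eye_lower and hinge_lower below 0.007 m and z of eye_lower in the frame of hinge_lower between -0.004 and 0.004 m and x of door_edge in the frame of cupboard above -0.09 m and linear speed of door below 0.02 m/s).
It fails at once if the door is forced or slammed: more than 150 N between door and cupboard (contact force between door and cupboard above 150 N).
It fails at once if the spare board is moved more than 25 mm (distance of spare_board from where it was at the start of the episode above 0.025 m).
It fails at once if a tool on the bench is moved more than 25 mm (distance of any of finger_plane, small_plane, sanding_block, chisel, spool_clamp from where it was at the start of the episode above 0.025 m).
It also fails if it takes over 72 s, if anything falls off the work surface, if the arm or the gripper's body presses on something with over 40 N, if the wrist force passes 120 N, or if a joint passes its speed limit or range.

## Working session

There is one attempt and no reset: what is moved stays moved. The work goes in short steps, Python scripts to look and compute and a tool call to move; the robot and the scene stay as the last step left them, time stands still between calls to the robot, and variables do not carry over. Pictures are saved under pics/ and viewed, at most 10 in all, crops included, and the job is handed in when it is done.

Besides the shell and the picture viewer there is one more tool, called after ">>>" as name(argument=value, ...), one argument or row to a line, values as JSON. apply_moves: Moves the arm, as the interface text tells. Its arguments: {"type":"object","properties":{"angular":{"type":"array"},"travel":{"type":"array"},"jaw":{"type":"array"},"force":{"type":"number"}},"required":["angular","travel","jaw"]}

```bash
ls; mkdir -p pics
cat > h.py <<'E'
import numpy as np, cv2
from bench import r
def snap(n,name):
    s=r.snapshot(n); cv2.imwrite(f'pics/{name}.png',s['color'][:,:,::-1]); return s
E
python3 - <<'E'
from h import *
import pickle
d={}
for n in ('scene','side','wrist'):
    d[n]=snap(n,n+'0')
pickle.dump(d,open('s0.pkl','wb'))
for n in d: print(n,{k:np.round(v,3) for k,v in d[n].items() if k!='color'})
print(r.sense())
E
```

```text
pics
scene {'fx': np.float64(391.523), 'fy': np.float64(391.523), 'cx': np.float64(316.429), 'cy': np.float64(198.124), 'R': array([[-0.768, -0.641, -0.014],
       [-0.346,  0.433, -0.832],
       [ 0.539, -0.634, -0.554]]), 't': array([439.936, 299.288, 958.217])}
side {'fx': np.float64(422.083), 'fy': np.float64(422.083), 'cx': np.float64(325.222), 'cy': np.float64(204.12), 'R': array([[ 0.984, -0.179, -0.005],
       [-0.117, -0.624, -0.772],
       [ 0.135,  0.761, -0.635]]), 't': array([-515.864,  211.629, 1492.589])}
wrist {'fx': np.float64(309.707), 'fy': np.float64(309.707), 'cx': np.float64(317.952), 'cy': np.float64(195.334), 'mount': array([[-1.0000e-03, -9.5700e-01, -2.9000e-01,  7.5009e+01],
       [ 1.0000e+00, -1.0000e-03, -0.0000e+00,  5.4200e-01],
       [-0.0000e+00, -2.9000e-01,  9.5700e-01, -1.1767e+02],
       [ 0.0000e+00,  0.0000e+00,  0.0000e+00,  1.0000e+00]])}
{'time': 0.15, 'joint_pos': array([-7.31909949e+01,  7.50647705e+00,  8.53162651e+01,  1.67040557e-04,
        8.72600260e+01, -4.89419346e+00]), 'qd': array([ 0.01129266, -0.2316653 , -0.25469402,  0.04577079, -0.0026586 ,
        0.12025898]), 'joint_efforts': array([ 8.17782129e-04, -5.70064652e+01, -5.01158631e+01, -1.22732044e-04,
        9.54241434e-03,  8.31812417e-05]), 'tool_pos': array([ 221.77742083, -557.09082962,  255.45908874]), 'tcp_rot': array([-1.79917548e+02, -7.22766986e-03,  2.17031853e+01]), 'ft_force': array([ 0.07750612, -0.51163907, -0.31542683]), 'wrist_torque': array([-0.02468635, -0.04229256, -0.02238479]), 'grip_force': 0.0, 'finger_gap': 85.67103495290286}
```

View pics/scene0.png

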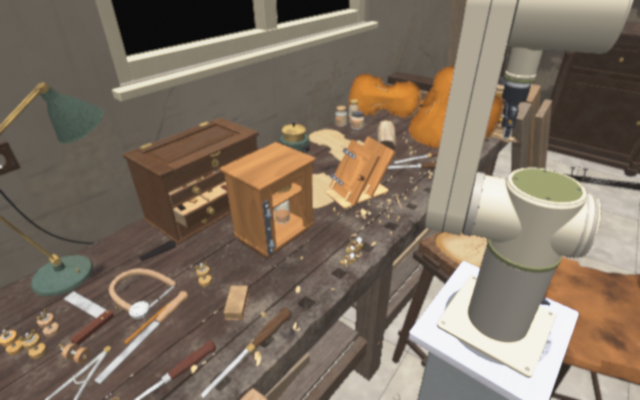

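View pics/side0.png

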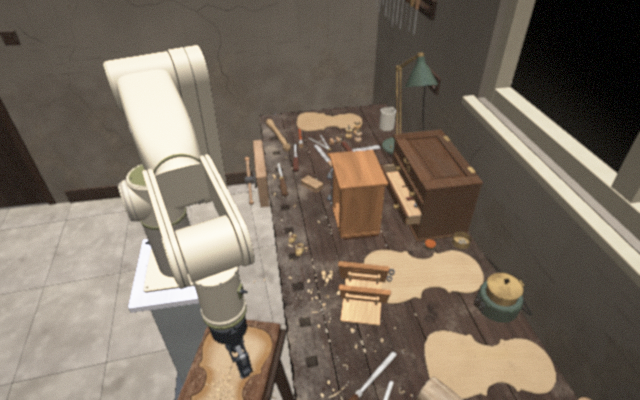

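Run:
```python
from h import *
a=cv2.imread('pics/scene0.png')[130:255,220:400]; b=cv2.imread('pics/side0.png')[140:330,320:410]
cv2.imwrite('pics/c1.png',cv2.resize(a,None,fx=4.4,fy=4.4,interpolation=cv2.INTER_CUBIC))
cv2.imwrite('pics/c2.png',cv2.resize(b,None,fx=3.1,fy=3.1,interpolation=cv2.INTER_CUBIC))
```

```text
(no output)
```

View pics/c1.png

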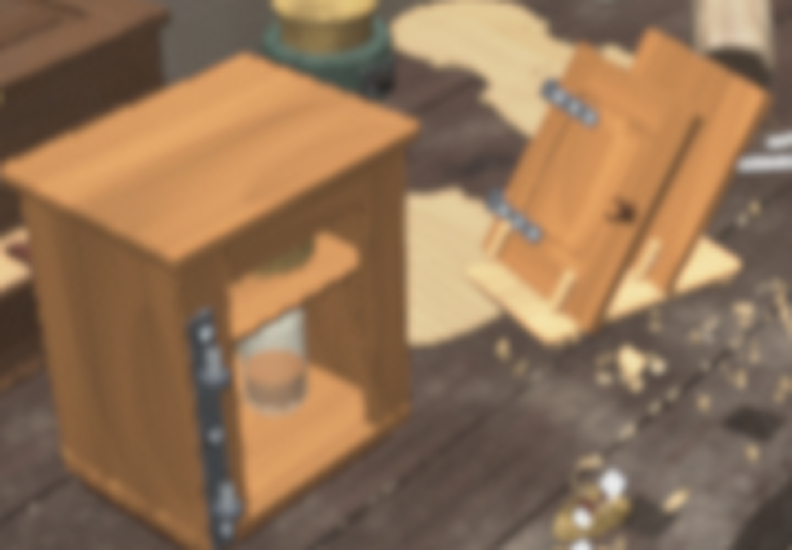

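View pics/c2.png

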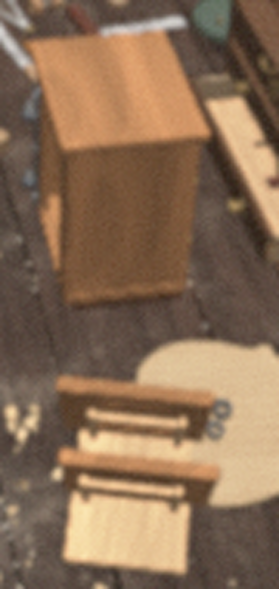

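```bash
cat >> h.py <<'E'
import pickle
from scipy.optimize import least_squares
from scipy.spatial.transform import Rotation as Ro
def proj(s,X):
    c=np.atleast_2d(X)@s['R'].T+s['t']; return np.c_[s['fx']*c[:,0]/c[:,2]+s['cx'],s['fy']*c[:,1]/c[:,2]+s['cy']]
def Rt(tilt,yaw):  # door axes: tilt about own y (top towards -x... negative), then yaw
    return Ro.from_euler('yz',[tilt,yaw],degrees=True).as_matrix()
E
python3 - <<'E'
from h import *
d=pickle.load(open('s0.pkl','rb'))
for n in('scene','side'): print(n,-d[n]['R'].T@d[n]['t'])
A=lambda p:np.array(p,float)/4.4+[220,130]
B=lambda p:np.array(p,float)/3.1+[320,140]
C=np.array([[-83,108,264],[-83,-108,264],[83,108,264],[83,-108,264]])
pa=A([[178,264],[420,125],[2,167],[248,52]]); pb=B([[27,42],[65,150],[170,33],[210,138]])
f=lambda p,full=0:(lambda X:np.r_[(proj(d['scene'],X)-pa).ravel(),(proj(d['side'],X)-pb).ravel()])(C@Rt(0,p[2]).T+[p[0],p[1],0])
q=least_squares(f,[700,0,0]);print('cup',q.x,np.round(q.fun,1))
# door
P=np.array([[-9,86,144],[-9,86,39],[-28,-61,98]])
top=np.array([[-7,75,190],[-7,-75,190],[7,-75,190],[7,75,190]])
pa2=A([[551,90],[494,202],[626,212]])
pt=B([[57,386],[59,376],[217,392]]);T=np.array([[-7,-75,190],[7,-75,190]])
pe=B([[222,410]]); # eye upper
def g(p):
    W=lambda X:X@Rt(-30,p[2]).T+[p[0],p[1],17.5]
    return np.r_[(proj(d['scene'],W(P))-pa2).ravel(),(proj(d['side'],W(np.array([[0,86,144.]])))-pe).ravel()]
q=least_squares(g,[600,-300,-90]);print('door',q.x,np.round(q.fun,1))
W=lambda X:X@Rt(-30,q.x[2]).T+[q.x[0],q.x[1],17.5]
print((proj(d['scene'],W(top))-[220,130])*4.4,(proj(d['side'],W(top))-[320,140])*3.1, W(np.array([[0,0,190.]])))
E
```

```text
scene [-75.42767371 760.09626151 786.04211225]
side [  330.87377494 -1095.33886699  1108.81975821]
cup [657.51277503 100.88354883  -1.56738489] [-0.3 -3.4  1.2 -2.3 -0.6 -1.8  0.2 -1.6  0.1 -1.2 -1.8 -1.2 -2.3 -2.1
  0.1 -2.1]
door [ 595.1375123  -320.81590732 -100.25448681] [-9.4  1.6 13.4 -6.7  3.3  0.6  2.8 -7.4]
[[499.88305188  63.96710959]
 [634.84305666 130.39149146]
 [646.77171283 116.98885161]
 [511.22469346  51.62271398]] [[219.61132153 340.21033161]
 [ 67.85094934 340.78269588]
 [ 68.38131282 344.65763363]
 [221.77986511 344.08026804]] [[ 612.04946976 -227.33336512  182.04482672]]
```

Run:
```python
from h import *
d=pickle.load(open('s0.pkl','rb'))
A=lambda p:(np.array(p,float)+.5)/4.4-.5+[220,130]
B=lambda p:(np.array(p,float)+.5)/3.1-.5+[320,140]
P=np.array([[-9,86,144],[-9,86,39],[-28,-61,98]])
top=np.array([[-7,75,190],[-7,-75,190],[7,-75,190],[7,75,190]])
pa2=A([[551,90],[494,202],[626,212]])
pe=B([[222,410]])
def g(p):
    W=lambda X:X@Rt(30,p[2]).T+[p[0],p[1],17.5]
    return np.r_[(proj(d['scene'],W(P))-pa2).ravel(),(proj(d['side'],W(np.array([[0,86,144.]])))-pe).ravel()]
q=least_squares(g,[600,-300,-90]);print('door',q.x,np.round(q.fun,1))
W=lambda X:X@Rt(30,q.x[2]).T+[q.x[0],q.x[1],17.5]
print((proj(d['scene'],W(top))-[220,130])*4.4,(proj(d['side'],W(top))-[320,140])*3.1, W(np.array([[0,0,190.]])))
```

```text
door [ 608.13584516 -195.76963437 -105.6247583 ] [-0.6 -0.9  0.4 -0.4 -0.3 -1.5 -1.2 -0.5]
[[580.10174406  37.90783273]
 [705.43737929 106.63328028]
 [716.68316276 110.5513735 ]
 [591.36826539  42.00234941]] [[210.20273451 389.35611143]
 [ 51.51488797 378.90523685]
 [ 50.49927148 393.40951462]
 [209.80752186 404.03440582]] [[ 582.54892598 -287.25903029  182.04482672]]
```

```bash
cat >> h.py <<'E'
def pose():
    s=r.sense(); return s['tool_pos'],Ro.from_euler('xyz',s['tcp_rot'],degrees=True).as_matrix(),s
def plan(p,R,n):
    p0,R0,s=pose()
    rv=Ro.from_matrix(R@R0.T).as_rotvec(degrees=True); t=np.array(p)-p0
    print('n',n,'ang/row',np.round(rv/8/n,3),'trav/row',np.round(t/40/n,3),'| tot deg',np.round(rv,2),'mm',np.round(t,1))
def tool(Rd): # tool axes holding door: y=door x, z=-door z, x=door y
    return np.c_[Rd[:,1],Rd[:,0],-Rd[:,2]]
def wproj(s,p,R,X): # wrist fisheye
    M=s['mount']; c=((np.atleast_2d(X)-p)@R-M[:3,3])@M[:3,:3]
    rr=np.hypot(c[:,0],c[:,1]); th=np.arctan2(rr,c[:,2]); return np.c_[s['cx']+s['fx']*th*c[:,0]/rr,s['cy']+s['fy']*th*c[:,1]/rr]
E
python3 - <<'E'
from h import *
Rd=Rt(30,-105.6); p=np.array([582.5,-287.3,182])+100*Rd[:,2]
print(p); plan(p,tool(Rd),10)
E
```

```text
[ 569.05400897 -335.45812834  268.60254038]
n 10 ang/row [ 0.38   0.02  -0.455] trav/row [0.868 0.554 0.033] | tot deg [ 30.4    1.63 -36.44] mm [347.3 221.6  13.1]
```

>>> apply_moves(
  angular=[
    [0.345,0.02,-0.414],
    [0.345,0.02,-0.414],
    [0.345,0.02,-0.414],
    [0.345,0.02,-0.414],
    [0.345,0.02,-0.414],
    [0.345,0.02,-0.414],
    [0.345,0.02,-0.414],
    [0.345,0.02,-0.414],
    [0.345,0.02,-0.414],
    [0.345,0.02,-0.414],
    [0.345,0.02,-0.414],
    [0,0,0],
    [0,0,0],
  ],
  travel=[
    [0.79,0.5,0.03],
    [0.79,0.5,0.03],
    [0.79,0.5,0.03],
    [0.79,0.5,0.03],
    [0.79,0.5,0.03],
    [0.79,0.5,0.03],
    [0.79,0.5,0.03],
    [0.79,0.5,0.03],
    [0.79,0.5,0.03],
    [0.79,0.5,0.03],
    [0.79,0.5,0.03],
    [0,0,0],
    [0,0,0],
  ],
  jaw=[0.6,0.6,0.6,0.6,0.6,0.6,0.6,0.6,0.6,0.6,0.6,0.6,0.6],
)

```text
time: 1.78
tool_pos: [569.0, -337.7, 269.0]
tcp_rot: [-150.1, 0.2, -15.5]
ft_force: [-0.4, -0.3, 0.6]
finger_gap: 51.3
grip_force: 0.0
```

Run:
```python
from h import *
p,R,s=pose(); w=snap('wrist','w1'); pickle.dump((p,R,w),open('w1.pkl','wb'))
print(p,s['tcp_rot'])
Rd=Rt(30,-105.6); o=np.array([608,-195.8,17.5])
print(wproj(w,p,R,np.array([[-7,75,190],[-7,-75,190],[7,-75,190],[7,75,190],[0,86,153],[0,86,48]])@Rd.T+o))
```

```text
[ 569.0064954  -337.67917866  269.00910022] [-150.14636271    0.16715265  -15.50672201]
[[305.3422449  104.83268219]
 [307.67527783 290.45352748]
 [324.24194549 290.43982381]
 [325.44654357 104.78780207]
 [315.61537046  91.23302948]
 [316.03498187  94.71549594]]
```

View pics/w1.png

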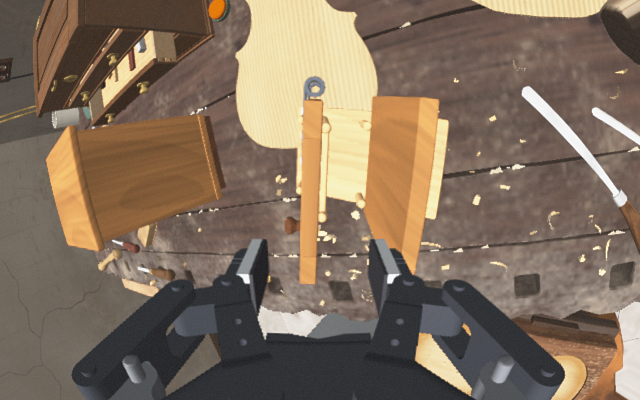

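Run:
```python
from h import *
p,R,w=pickle.load(open('w1.pkl','rb'))
a=w['color'][80:110,290:335,::-1]; b=w['color'][270:300,290:335,::-1]
cv2.imwrite('pics/c3.png',cv2.resize(np.hstack([a,b]),None,fx=8,fy=8,interpolation=cv2.INTER_CUBIC))
```

```text
(no output)
```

View pics/c3.png

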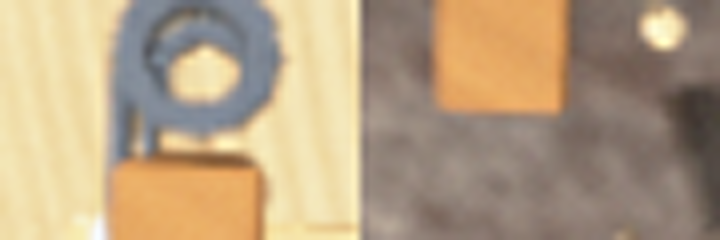

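Run:
```python
from h import *
p,R,w=pickle.load(open('w1.pkl','rb'))
X=np.array([[-7,75,190],[7,75,190],[-7,-75,190],[7,-75,190],[0,86,153.]])
u=np.array([[303.5,99.3],[322.3,99.3],[299,283.6],[315.2,283.7],[314.6,86.4]])
for z in (17.5,):
  f=lambda q:(wproj(w,p,R,X@Rt(q[3],q[2]).T+[q[0],q[1],z])-u).ravel()
  q=least_squares(f,[608,-196,-105,30]);print(q.x,np.round(q.fun,1))
  f2=lambda q:f(np.r_[q,30])
  q=least_squares(f2,[608,-196,-105]);print(q.x,np.round(q.fun,1))
Rd=Rt(30,q.x[2]); o=np.r_[q.x[:2],17.5]; pickle.dump((o,Rd),open('door.pkl','wb'))
pg=o+Rd@[0,-10,190-11]; print(pg)
plan(pg+60*Rd[:,2],tool(Rd),4)
print('approach', -60*Rd[:,2]/40)
```

```text
[ 617.34270565 -192.65902449 -108.20089316   30.09084746] [-0.5 -0.1  0.8  0.6 -0.1 -0.2  0.1  0.3 -0.5 -0.6]
[ 617.26747569 -192.98004476 -108.20116753] [-0.5 -0.2  0.8  0.5 -0.1 -0.1  0.1  0.4 -0.5 -0.7]
[ 579.8121111  -274.87843097  172.51854728]
n 4 ang/row [ 0.003 -0.006 -0.083] trav/row [ 0.01   0.216 -0.28 ] | tot deg [ 0.11 -0.18 -2.66] mm [  1.6  34.6 -44.8]
approach [ 0.23426571  0.71247427 -1.29903811]
```

>>> apply_moves(
  angular=[
    [0.003,-0.006,-0.083],
    [0.003,-0.006,-0.083],
    [0.003,-0.006,-0.083],
    [0.003,-0.006,-0.083],
    [0,0,0],
    [0,0,0],
    [0,0,0],
    [0,0,0],
    [0,0,0],
    [0,0,0],
  ],
  travel=[
    [0.01,0.216,-0.28],
    [0.01,0.216,-0.28],
    [0.01,0.216,-0.28],
    [0.01,0.216,-0.28],
    [0,0,0],
    [0.06,0.178,-0.325],
    [0.06,0.178,-0.325],
    [0.06,0.178,-0.325],
    [0,0,0],
    [0,0,0],
  ],
  jaw=[0.6,0.6,0.6,0.6,0.6,0.6,0.6,0.6,0.6,0.6],
)

```text
time: 3.08
tool_pos: [578.4, -281.5, 185.8]
tcp_rot: [-150.0, -0.0, -18.2]
ft_force: [-0.5, 0.0, 0.4]
finger_gap: 51.3
grip_force: 0.0
```

Run:
```python
from h import *
o,Rd=pickle.load(open('door.pkl','rb'))
plan(o+Rd@[0,-10,190-11],tool(Rd),2)
p,R,s=pose();print(Rd.T@(p-o)-[0,-10,179])
```

```text
n 2 ang/row [-0.001  0.003 -0.   ] trav/row [ 0.017  0.083 -0.166] | tot deg [-0.02  0.04 -0.01] mm [  1.4   6.6 -13.3]
[-0.81504171  0.77003517 14.89711798]
```

>>> apply_moves(
  angular=[
    [0,0,0],
    [0,0,0],
    [0,0,0],
    [0,0,0],
    [0,0,0],
    [0,0,0],
    [0,0,0],
    [0,0,0],
    [0,0,0],
    [0,0,0],
  ],
  travel=[
    [0.02,0.085,-0.165],
    [0.02,0.085,-0.165],
    [0,0,0],
    [0,0,0],
    [0,0,0],
    [0,0,0],
    [0,0,0],
    [0,0,0],
    [0,0,0],
    [0,0,0],
  ],
  jaw=[0.6,0.6,0.4,0.3,0.2,0.1,0.0,0.0,0.0,0.0],
  force=80,
)

```text
time: 4.32
tool_pos: [580.0, -274.9, 172.7]
tcp_rot: [-150.0, -0.0, -18.2]
ft_force: [-0.9, -2.2, 2.1]
finger_gap: 13.1
grip_force: 77.8
```

Run:
```python
from h import *
o,Rd=pickle.load(open('door.pkl','rb'))
p,R,s=pose();print(Rd.T@(p-o)-[0,-10,179], s['ft_force'],s['grip_force'],s['finger_gap'])
print('lift/10mm units',Rd[:,2]*10/40)
```

```text
[-0.08158394  0.16873618  0.17452578] [-0.87401182 -2.19362389  2.08116698] 77.81493186950684 13.148957140613502
lift/10mm units [-0.03904428 -0.11874571  0.21650635]
```

>>> apply_moves(
  angular=[
    [0,0,0],
    [0,0,0],
    [0,0,0],
    [0,0,0],
    [0,0,0],
    [0,0,0],
    [0,0,0],
    [0,0,0],
    [0,0,0],
    [0,0,0],
  ],
  travel=[
    [-0.02,-0.06,0.108],
    [-0.039,-0.119,0.217],
    [-0.078,-0.237,0.433],
    [-0.078,-0.237,0.433],
    [-0.078,-0.237,0.433],
    [-0.078,-0.237,0.433],
    [-0.078,-0.237,0.433],
    [-0.078,-0.237,0.433],
    [-0.039,-0.119,0.217],
    [0,0,0],
  ],
  jaw=[0,0,0,0,0,0,0,0,0,0],
)

```text
time: 5.58
tool_pos: [557.3, -344.2, 298.8]
tcp_rot: [-150.0, -0.1, -18.2]
ft_force: [0.1, 0.1, -2.6]
finger_gap: 13.0
grip_force: 78.0
```

Run:
```python
from h import *
p,R,s=pose();print(s['ft_force'],s['wrist_torque'],s['finger_gap'])
plan([450,60,330],tool(Rt(0,-91.6)),14)
```

```text
[ 0.0995048   0.05579727 -2.61932538] [-0.58269507  0.15087533 -0.00898623] 13.036947917367343
n 14 ang/row [-0.265  0.047  0.145] trav/row [-0.192  0.722  0.056] | tot deg [-29.63   5.27  16.23] mm [-107.3  404.2   31.2]
```

>>> apply_moves(
  angular=[
    [-0.265,0.047,0.145],
    [-0.265,0.047,0.145],
    [-0.265,0.047,0.145],
    [-0.265,0.047,0.145],
    [-0.265,0.047,0.145],
    [-0.265,0.047,0.145],
    [-0.265,0.047,0.145],
    [-0.265,0.047,0.145],
    [-0.265,0.047,0.145],
    [-0.265,0.047,0.145],
    [-0.265,0.047,0.145],
    [-0.265,0.047,0.145],
    [-0.265,0.047,0.145],
    [-0.265,0.047,0.145],
    [0,0,0],
    [0,0,0],
  ],
  travel=[
    [-0.42,0.73,0.11],
    [-0.42,0.73,0.11],
    [-0.42,0.73,0.11],
    [-0.42,0.73,0.11],
    [-0.42,0.73,0.11],
    [-0.42,0.73,0.11],
    [-0.42,0.73,0.11],
    [0,0.71,0],
    [0,0.71,0],
    [0,0.71,0],
    [0,0.71,0],
    [0,0.71,0],
    [0,0.71,0],
    [0,0.71,0],
    [0,0,0],
    [0,0,0],
  ],
  jaw=[0,0,0,0,0,0,0,0,0,0,0,0,0,0,0,0],
)

```text
time: 7.58
tool_pos: [439.3, 59.8, 328.2]
tcp_rot: [-180.0, 0.1, -1.5]
ft_force: [0.5, -0.3, -3.5]
finger_gap: 12.7
grip_force: 78.8
```

Run:
```python
from h import *
p,R,s=pose(); w=snap('wrist','w2'); pickle.dump((p,R,w),open('w2.pkl','wb'))
print(p,s['tcp_rot'],s['ft_force'])
```

```text
[439.25021476  59.84640225 328.19775146] [-1.79989675e+02  1.29358475e-01 -1.54068684e+00] [ 0.52720613 -0.32001155 -3.5369837 ]
```

View pics/w2.png

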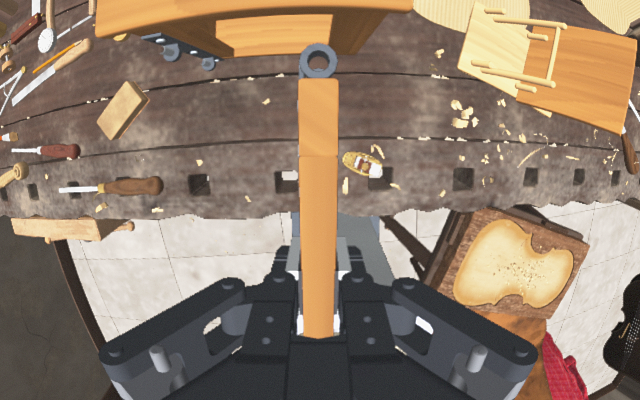

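```bash
cat >> h.py <<'E'
def wray(s,p,R,uv): # origin, dirs in world
    uv=np.atleast_2d(uv)-[s['cx'],s['cy']]; rr=np.hypot(*uv.T); th=rr/s['fx']
    c=np.c_[uv/rr[:,None]*np.sin(th)[:,None],np.cos(th)]; M=s['mount']
    return p+R@M[:3,3],(c@M[:3,:3].T)@R.T
def steel(img,lo=12): # bluish-grey mask
    a=img.astype(int); return ((a[:,:,2]-a[:,:,0]>lo)).astype(np.uint8)
E
python3 - <<'E'
from h import *
p,R,w=pickle.load(open('w2.pkl','rb'))
for u,z in (([170,50],181),([208,62],76)):
    c,d=wray(w,p,R,u); d=d[0]; print(c+d*(z-c[2])/d[2])
print('eye pred',wproj(w,p,R,p+R@np.array([96,0,26.])), 'topcorners',wproj(w,p,R,np.array([p+R@np.array(v) for v in ([85,-7,-11.],[85,7,-11],[-65,-7,-11],[-65,7,-11])])))
m=steel(w['color']); n,l,st,ce=cv2.connectedComponentsWithStats(m)
for i in range(1,n):
    if st[i,4]>20: print(st[i],ce[i].round(1))
print(w['color'][60,300:340:3].tolist(), w['color'][50,160:180:4].tolist())
E
```

```text
[574.61455823 189.73857523 181.        ]
[574.91224084 189.88863582  76.        ]
eye pred [[317.6595345   59.45067704]] topcorners [[296.88978449  75.74894342]
 [338.33086959  75.71237992]
 [304.77418344 388.9935636 ]
 [331.06150348 388.97973484]]
[142  33  19   6  48] [150.9  35.4]
[164  43  15  18 144] [172.2  52.1]
[299  44  38  34 670] [317.1  61.7]
[202  57  16  13  99] [208.8  63. ]
[291 212   9  25 169] [295.1 223.7]
[369 217  10  19 106] [375.1 223.6]
[221 305  29  30 468] [234.4 320.3]
[385 304  49  32 643] [401.6 319.1]
[296 315   3  20  24] [296.9 324.3]
[338 314   3  18  22] [338.9 321.8]
[266 316   8   6  22] [268.9 319. ]
[263 338   7   6  25] [265.9 340.5]
[367 338   8   6  28] [370.5 340.9]
[175 353  10  12  26] [180.  357.2]
[103 364  24  18 200] [114.3 372.8]
[506 364  28  18 232] [520.3 372.7]
[511 382  13  17  27] [516.8 390.9]
[[131, 139, 153], [133, 141, 153], [129, 138, 149], [61, 59, 59], [119, 95, 89], [119, 95, 86], [117, 96, 86], [117, 96, 88], [114, 93, 81], [70, 68, 68], [123, 130, 142], [127, 133, 146], [127, 135, 145], [109, 88, 76]] [[107, 90, 81], [136, 142, 146], [104, 109, 110], [116, 120, 122], [131, 139, 152]]
```

Run:
```python
from h import *
plan([450,192.3,255],tool(Rt(0,-91.5)),6)
```

```text
n 6 ang/row [-0.    -0.002  0.002] trav/row [ 0.044  0.554 -0.306] | tot deg [-0.01 -0.11  0.1 ] mm [ 10.6 132.9 -73.4]
```

>>> apply_moves(
  angular=[
    [0,-0.002,0.002],
    [0,-0.002,0.002],
    [0,-0.002,0.002],
    [0,-0.002,0.002],
    [0,-0.002,0.002],
    [0,-0.002,0.002],
    [0,0,0],
    [0,0,0],
  ],
  travel=[
    [0.044,0.554,-0.306],
    [0.044,0.554,-0.306],
    [0.044,0.554,-0.306],
    [0.044,0.554,-0.306],
    [0.044,0.554,-0.306],
    [0.044,0.554,-0.306],
    [0,0,0],
    [0,0,0],
  ],
  jaw=[0,0,0,0,0,0,0,0],
)

```text
time: 8.62
tool_pos: [450.5, 191.6, 255.6]
tcp_rot: [180.0, -0.0, -1.6]
ft_force: [-0.5, -0.4, -2.0]
finger_gap: 13.1
grip_force: 79.0
```

Run:
```python
from h import *
p,R,s=pose(); w=snap('wrist','w3'); d=snap('scene','s3'); e=snap('side','e3'); pickle.dump((p,R,w,d,e),open('w3.pkl','wb'))
print(p,s['tcp_rot'],s['ft_force'])
m=steel(w['color']); n,l,st,ce=cv2.connectedComponentsWithStats(m[:150])
for i in range(1,n):
    if st[i,4]>20: print(st[i],ce[i].round(1))
a=w['color'][10:90,275:360,::-1]
b=cv2.resize(a,None,fx=5,fy=5,interpolation=cv2.INTER_CUBIC)
E2=proj(d,[[545,190,230]])[0].astype(int); print(E2)
c=cv2.resize(d['color'][E2[1]-40:E2[1]+90,E2[0]-55:E2[0]+35,::-1],None,fx=4,fy=4,interpolation=cv2.INTER_CUBIC)
H=max(b.shape[0],c.shape[0]); pad=lambda x:cv2.copyMakeBorder(x,0,H-x.shape[0],0,0,0)
cv2.imwrite('pics/c4.png',np.hstack([pad(b),pad(c)])); print(H)
```

```text
[450.45958914 191.62342316 255.62628015] [ 1.79981404e+02 -3.60724061e-02 -1.55770231e+00] [-0.54903848 -0.38404724 -2.0424912 ]
[304   9  13   3  25] [310.   10.2]
[ 295   19   42   59 1161] [313.6  49.2]
[309  56  12   8  57] [314.6  59.9]
[276 198]
520
```

View pics/c4.png

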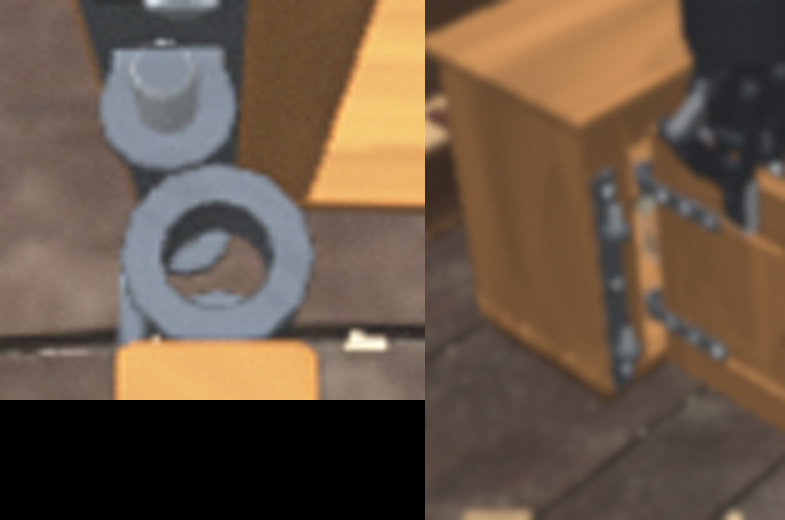

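Run:
```python
from h import *
p,R,w,d,e=pickle.load(open('w3.pkl','rb'))
def at(u,z):
    c,dd=wray(w,p,R,u); dd=dd[0]; return c+dd*(z-c[2])/dd[2]
pin=at([307.6,24.2],191); eye=at([318.2,60.4],229.6)
print('pin',pin,'eye',eye,'diff',pin-eye)
print('tool eye',R.T@(eye-p))
t=np.linspace(0,2*np.pi,8,endpoint=False); circ=lambda c,rad:np.c_[c[0]+rad*np.cos(t),c[1]+rad*np.sin(t),0*t+c[2]]
cr=lambda X:np.round((wproj(w,p,R,X)-[275,10]+.5)*5-.5).astype(int).tolist()
print('pin top',cr(circ(pin,3.3)));print('pin shoulder',cr(circ(pin-[0,0,20],9)))
print('eyetop',cr(circ(eye,9)))
lo=eye-[0,0,105];print('low outer',cr(circ(lo,9)),'low bore',cr(circ(lo,5)))
print('low pin tip',cr(circ(pin-[0,0,105],3.3)),'low should',cr(circ(pin-[0,0,125],9)))
```

```text
pin [573.91982871 194.07704189 191.        ] eye [545.99614439 188.77185776 229.6       ] diff [ 27.92368433   5.30518413 -38.6       ]
tool eye [95.56236165  0.24500945 26.08653058]
pin top [[164, 47], [144, 55], [137, 74], [145, 92], [166, 99], [186, 91], [193, 72], [185, 54]]
pin shoulder [[168, 47], [119, 67], [100, 114], [122, 159], [172, 177], [221, 156], [240, 109], [218, 64]]
eyetop [[215, 160], [146, 190], [119, 257], [150, 324], [221, 350], [290, 320], [317, 252], [286, 186]]
low outer [[215, 291], [176, 308], [160, 348], [178, 387], [219, 402], [259, 385], [274, 345], [256, 306]] low bore [[216, 315], [194, 325], [185, 347], [195, 369], [218, 377], [240, 367], [249, 345], [239, 324]]
low pin tip [[183, 199], [170, 204], [165, 216], [171, 229], [184, 233], [197, 228], [202, 215], [196, 203]] low should [[184, 188], [152, 202], [139, 234], [154, 265], [187, 277], [219, 263], [232, 231], [217, 200]]
```

>>> apply_moves(
  angular=[
    [0,0,0],
    [0,0,0],
    [0,0,0],
    [0,0,0],
    [0,0,0],
  ],
  travel=[
    [0.233,0.044,0],
    [0.233,0.044,0],
    [0.232,0.045,0],
    [0,0,0],
    [0,0,0],
  ],
  jaw=[0,0,0,0,0],
)

```text
time: 9.4
tool_pos: [478.0, 198.0, 255.2]
tcp_rot: [180.0, -0.0, -1.5]
ft_force: [-0.5, 0.1, -3.0]
finger_gap: 13.0
grip_force: 79.1
```

Run:
```python
from h import *
p,R,s=pose(); w=snap('wrist','w4'); pickle.dump((p,R,w),open('w4.pkl','wb'))
p0=pickle.load(open('w3.pkl','rb'))[0]
print(p,s['tcp_rot'],s['ft_force'],p-p0)
cv2.imwrite('pics/c5.png',cv2.resize(w['color'][20:100,275:360,::-1],None,fx=7,fy=7,interpolation=cv2.INTER_CUBIC))
```

```text
[478.04119061 197.95889561 255.21560755] [ 1.79987240e+02 -1.19254172e-03 -1.49468690e+00] [-0.46826241  0.11038406 -3.01860256] [27.58160147  6.33547245 -0.4106726 ]
```

View pics/c5.png

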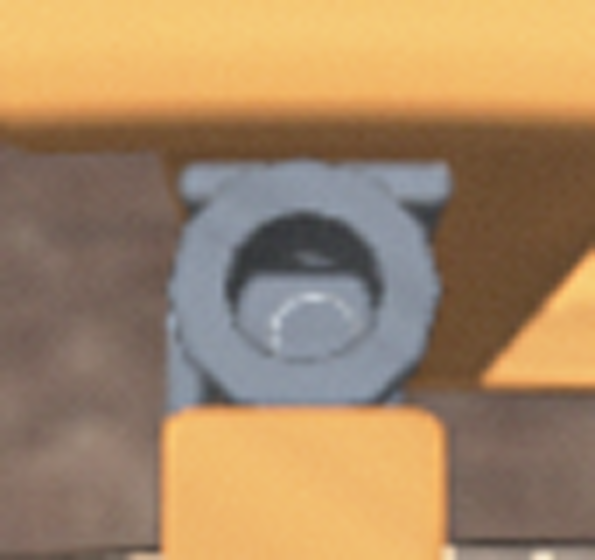

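Run:
```python
from h import *
p,R,w=pickle.load(open('w4.pkl','rb'))
def at(u,z):
    c,dd=wray(w,p,R,u); dd=dd[0]; return c+dd*(z-c[2])/dd[2]
pin=at([319.4,67.3],191); eye=at([318.1,60.5],p[2]-26)
print('pin',pin,'eye',eye,'diff',pin-eye)
t=np.linspace(0,2*np.pi,8,endpoint=False); circ=lambda c,rad:np.c_[c[0]+rad*np.cos(t),c[1]+rad*np.sin(t),0*t+c[2]]
cr=lambda X:np.round((wproj(w,p,R,X)-[275,20]+.5)*7-.5).astype(int).tolist()
print(cr(circ(pin,3.3)),cr(circ(eye,5)),cr(circ(eye,9)),cr(circ(eye-[0,0,18],5)))
```

```text
pin [574.84223883 194.44141495 191.        ] eye [573.50684424 195.26133237 229.21560755] diff [  1.33539459  -0.81991742 -38.21560755]
[[313, 295], [285, 307], [274, 335], [286, 362], [315, 373], [343, 361], [354, 333], [341, 306]] [[303, 213], [249, 236], [228, 289], [252, 341], [307, 361], [361, 338], [382, 285], [358, 233]] [[301, 155], [204, 196], [166, 291], [209, 384], [308, 421], [405, 379], [443, 284], [400, 191]] [[303, 254], [255, 275], [236, 322], [257, 368], [306, 386], [354, 366], [373, 319], [352, 273]]
```

>>> apply_moves(
  angular=[
    [0,0,0],
    [0,0,0],
    [0,0,0],
    [0,0,0],
    [0,0,0],
    [0,0,0],
    [0,0,0],
  ],
  travel=[
    [0.033,-0.02,0],
    [0,0,-0.1],
    [0,0,-0.1],
    [0,0,-0.1],
    [0,0,-0.1],
    [0,0,0],
    [0,0,0],
  ],
  jaw=[0,0,0,0,0,0,0],
)

```text
time: 10.32
tool_pos: [479.5, 197.1, 239.5]
tcp_rot: [180.0, -0.0, -1.5]
ft_force: [-0.5, -0.2, -2.5]
finger_gap: 13.3
grip_force: 79.1
```

Run:
```python
from h import *
p,R,s=pose(); w=snap('wrist','w5'); pickle.dump((p,R,w),open('w5.pkl','wb'))
p0=pickle.load(open('w4.pkl','rb'))[0]
print(p,s['tcp_rot'],s['ft_force'],s['wrist_torque'],p-p0)
```

```text
[479.50840629 197.14943682 239.53201267] [ 1.79999509e+02 -4.47639284e-02 -1.50011872e+00] [-0.48187704 -0.16573738 -2.50309045] [0.0113854  0.02093025 0.00749472] [  1.46721568  -0.80945879 -15.68359488]
```

Now creep to and past tip contact (about z 235), 1 mm per row.

>>> apply_moves(
  angular=[
    [0,0,0],
    [0,0,0],
    [0,0,0],
    [0,0,0],
    [0,0,0],
    [0,0,0],
    [0,0,0],
    [0,0,0],
  ],
  travel=[
    [0,0,-0.025],
    [0,0,-0.025],
    [0,0,-0.025],
    [0,0,-0.025],
    [0,0,-0.025],
    [0,0,-0.025],
    [0,0,-0.025],
    [0,0,0],
  ],
  jaw=[0,0,0,0,0,0,0,0],
)

```text
time: 11.38
tool_pos: [479.4, 197.1, 232.3]
tcp_rot: [180.0, -0.0, -1.5]
ft_force: [-0.2, 0.2, -2.7]
finger_gap: 13.0
grip_force: 79.1
```

>>> apply_moves(
  angular=[
    [0,0,0],
    [0,0,0],
    [0,0,0],
    [0,0,0],
    [0,0,0],
    [0,0,0],
    [0,0,0],
    [0,0,0],
  ],
  travel=[
    [0,0,-0.05],
    [0,0,-0.05],
    [0,0,-0.05],
    [0,0,-0.05],
    [0,0,-0.05],
    [0,0,-0.05],
    [0,0,0],
    [0,0,0],
  ],
  jaw=[0,0,0,0,0,0,0,0],
)

```text
time: 12.38
tool_pos: [479.5, 197.2, 220.5]
tcp_rot: [-180.0, -0.0, -1.5]
ft_force: [0.4, 0.1, -2.5]
finger_gap: 12.9
grip_force: 79.1
```

>>> apply_moves(
  angular=[
    [0,0,0],
    [0,0,0],
    [0,0,0],
    [0,0,0],
    [0,0,0],
    [0,0,0],
    [0,0,0],
  ],
  travel=[
    [0,0,-0.025],
    [0,0,-0.025],
    [0,0,-0.025],
    [0,0,-0.025],
    [0,0,-0.0125],
    [0,0,-0.0125],
    [0,0,0],
  ],
  jaw=[0,0,0,0,0,0,0],
)

```text
time: 13.25
tool_pos: [479.4, 197.1, 215.4]
tcp_rot: [180.0, -0.0, -1.5]
ft_force: [-0.1, 0.6, -3.0]
finger_gap: 13.1
grip_force: 79.1
```

>>> apply_moves(
  angular=[
    [0,0,0],
    [0,0,0],
    [0,0,0],
    [0,0,0],
  ],
  travel=[
    [0,0,-0.0125],
    [0,0,-0.0125],
    [0,0,-0.0125],
    [0,0,0],
  ],
  jaw=[0,0,0,0],
)

```text
time: 13.75
tool_pos: [479.6, 197.3, 214.6]
tcp_rot: [-180.0, -0.1, -1.5]
ft_force: [-3.4, -0.5, 4.6]
finger_gap: 13.0
grip_force: 80.0
```

>>> apply_moves(
  angular=[
    [0,0,0],
    [0,0,0],
    [0,0,0],
    [0,0,0],
    [0,0,0],
    [0,0,0],
    [0,0,0],
    [0,0,0],
    [0,0,0],
  ],
  travel=[
    [0,0,0],
    [0,0,0],
    [0,0,0],
    [0,0,0],
    [0,0,0.2],
    [0,0,0.6],
    [0,0,0.6],
    [0,0,0.6],
    [0,0,0],
  ],
  jaw=[0.2,0.3,0.45,0.45,0.45,0.45,0.45,0.45,0.45],
)

```text
time: 14.88
tool_pos: [480.7, 197.5, 296.9]
tcp_rot: [-179.9, -0.3, -1.5]
ft_force: [0.5, 0.3, 0.5]
finger_gap: 38.0
grip_force: 0.0
```

Run:
```python
from h import *
p,R,s=pose(); w=snap('wrist','w6'); d=snap('scene','s6')
print(p,s['ft_force'])
a=cv2.resize(w['color'][0:300,220:420,::-1],None,fx=2,fy=2)
b=cv2.resize(d['color'][130:260,210:330,::-1],None,fx=3.3,fy=3.3,interpolation=cv2.INTER_CUBIC)
b=cv2.copyMakeBorder(b,0,600-b.shape[0],0,0,0); print(b.shape)
cv2.imwrite('pics/c6.png',np.hstack([a,b])[:, :800])
```

```text
[480.70292979 197.49995462 296.94588919] [0.50237696 0.32938195 0.53287322]
(600, 396, 3)
```

View pics/c6.png

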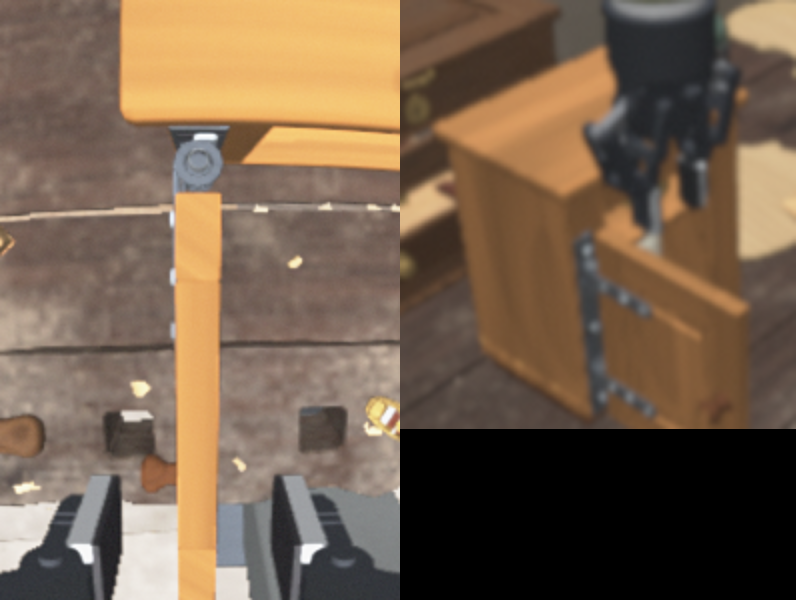

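>>> apply_moves(
  angular=[
    [0,0,0],
    [0,0,0],
    [0,0,0],
    [0,0,0],
    [0,0,0],
    [0,0,0],
    [0,0,0],
    [0,0,0],
    [0,0,0],
  ],
  travel=[
    [-0.5,0.58,0],
    [-0.5,0.57,0],
    [0,0,0],
    [0,0,0],
    [0,0,-0.45],
    [0,0,-0.45],
    [0,0,-0.45],
    [0,0,-0.45],
    [0,0,0],
  ],
  jaw=[0,0,0,0,0,0,0,0,0],
)

```text
time: 16.1
tool_pos: [438.3, 242.6, 219.5]
tcp_rot: [179.9, 0.2, -1.5]
ft_force: [0.3, 0.1, -0.5]
finger_gap: -0.4
grip_force: 0.0
```

Run:
```python
from h import *
p,R,s=pose(); print(p,s['finger_gap'])
H=np.array([575,194.4]); q=p[:2]
for k,th in enumerate(np.arange(91.5-8,7,-7.5)):
    a=np.radians(th); yw=np.radians(-1.6)
    M=np.array([[np.cos(yw),-np.sin(yw)],[np.sin(yw),np.cos(yw)]])
    u=M@[-np.sin(a),-np.cos(a)]; n=M@[-np.cos(a),np.sin(a)]
    t=H+135*u+22*n; print(round(th,1),t.round(1),np.round((t-q)/40,2),np.linalg.norm(t-q).round(1)); q=t
```

```text
[438.31578253 242.60737161 219.5008271 ] -0.40552649451843775
83.5 [438.6 204.8] [ 0.01 -0.95] 37.8
76.0 [438.4 186.9] [-0.   -0.45] 17.9
68.5 [440.6 169.1] [ 0.05 -0.44] 17.9
61.0 [445.  151.8] [ 0.11 -0.43] 17.9
53.5 [451.7 135.2] [ 0.17 -0.42] 17.9
46.0 [460.5 119.6] [ 0.22 -0.39] 17.9
38.5 [471.2 105.3] [ 0.27 -0.36] 17.9
31.0 [483.7  92.5] [ 0.31 -0.32] 17.9
23.5 [497.8  81.5] [ 0.35 -0.28] 17.9
16.0 [513.2  72.4] [ 0.38 -0.23] 17.9
8.5 [529.7  65.4] [ 0.41 -0.18] 17.9
```

>>> apply_moves(
  angular=[
    [0,0,0],
    [0,0,0],
    [0,0,0],
    [0,0,0],
    [0,0,0],
    [0,0,0],
    [0,0,0],
    [0,0,0],
    [0,0,0],
    [0,0,0],
    [0,0,0],
    [0,0,0],
    [0,0,0],
    [0,0,0],
    [0,0,0],
    [0,0,0],
    [0,0,0],
    [0,0,0],
    [0,0,0],
    [0,0,0],
  ],
  travel=[
    [0,0,0.14],
    [0,-0.12,0],
    [0,-0.12,0],
    [0,-0.12,0],
    [0,-0.12,0],
    [0,-0.12,0],
    [0,-0.12,0],
    [0,-0.12,0],
    [0,-0.12,0],
    [0,-0.112,0],
    [0,-0.112,0],
    [0,-0.112,0],
    [0,-0.112,0],
    [0.014,-0.11,0],
    [0.014,-0.11,0],
    [0.014,-0.11,0],
    [0.014,-0.11,0],
    [0.027,-0.108,0],
    [0.027,-0.108,0],
    [0.027,-0.108,0],
  ],
  jaw=[0,0,0,0,0,0,0,0,0,0,0,0,0,0,0,0,0,0,0,0],
)

```text
time: 18.6
tool_pos: [445.0, 156.0, 227.5]
tcp_rot: [180.0, -0.0, -1.5]
ft_force: [-0.4, 0.7, -0.2]
finger_gap: 0.4
grip_force: 0.1
```

>>> apply_moves(
  angular=[
    [0,0,0],
    [0,0,0],
    [0,0,0],
    [0,0,0],
    [0,0,0],
    [0,0,0],
    [0,0,0],
    [0,0,0],
    [0,0,0],
    [0,0,0],
    [0,0,0],
    [0,0,0],
    [0,0,0],
    [0,0,0],
    [0,0,0],
    [0,0,0],
    [0,0,0],
  ],
  travel=[
    [0.027,-0.108,0],
    [0.042,-0.104,0],
    [0.042,-0.104,0],
    [0.042,-0.104,0],
    [0.042,-0.104,0],
    [0.055,-0.098,0],
    [0.055,-0.098,0],
    [0.055,-0.098,0],
    [0.055,-0.098,0],
    [0.067,-0.09,0],
    [0.067,-0.09,0],
    [0.067,-0.09,0],
    [0.067,-0.09,0],
    [0.078,-0.08,0],
    [0.078,-0.08,0],
    [0.078,-0.08,0],
    [0.078,-0.08,0],
  ],
  jaw=[0,0,0,0,0,0,0,0,0,0,0,0,0,0,0,0,0],
)

```text
time: 20.72
tool_pos: [485.0, 92.2, 227.6]
tcp_rot: [180.0, -0.0, -1.5]
ft_force: [-0.1, 0.7, -0.5]
finger_gap: -0.1
grip_force: 0.1
```

Run:
```python
from h import *
p,R,s=pose(); print(p,s['ft_force'])
w=snap('wrist','w7'); d=snap('scene','s7')
H=np.array([575,194.4])
for th in (0,8,16,24,31,38): # predict door top corner (free edge, front) pixels
    a=np.radians(th); y=Rt(0,-1.6-th); X=np.array([[-7,-161,226.]])@y.T+[575,194.4,0]
    print(th,proj(d,X).round(1))
```

```text
[484.96697794  92.23166286 227.56093079] [-0.05232156  0.74711243 -0.53684529]
0 [[310.3 173.8]]
8 [[315.6 176.7]]
16 [[320.1 180.1]]
24 [[323.8 183.8]]
31 [[326.3 187.4]]
38 [[327.9 191.3]]
```

>>> apply_moves(
  angular=[
    [0,0,0],
    [0,0,0],
    [0,0,0],
    [0,0,0],
    [0,0,0],
    [0,0,0],
    [0,0,0],
    [0,0,0],
    [0,0,0],
    [0,0,0],
    [0,0,0],
    [0,0,0],
    [0,0,0],
  ],
  travel=[
    [0.087,-0.07,0],
    [0.087,-0.07,0],
    [0.087,-0.07,0],
    [0.087,-0.07,0],
    [0.095,-0.057,0],
    [0.095,-0.057,0],
    [0.095,-0.057,0],
    [0.095,-0.057,0],
    [0.1,-0.04,0],
    [0.1,-0.04,0],
    [0.1,-0.04,0],
    [0.1,-0.04,0],
    [0,0,0],
  ],
  jaw=[0,0,0,0,0,0,0,0,0,0,0,0,0],
)

```text
time: 22.45
tool_pos: [530.1, 65.5, 227.5]
tcp_rot: [180.0, -0.0, -1.5]
ft_force: [0.1, 0.3, 0.2]
finger_gap: 0.4
grip_force: 0.0
```

>>> apply_moves(
  angular=[
    [0,0,0],
    [0,0,0],
    [0,0,0],
    [0,0,0],
    [0,0,0],
    [0,0,0],
    [0,0,0],
    [0,0,0],
    [0,0,0],
  ],
  travel=[
    [0.05,-0.01,0],
    [0.05,-0.01,0],
    [0.05,-0.01,0],
    [0.05,-0.01,0],
    [0.05,-0.01,0],
    [0.05,-0.01,0],
    [0.05,-0.01,0],
    [0.05,-0.01,0],
    [0,0,0],
  ],
  jaw=[0,0,0,0,0,0,0,0,0],
)

```text
time: 23.58
tool_pos: [546.0, 62.4, 227.6]
tcp_rot: [180.0, -0.0, -1.5]
ft_force: [0.1, 0.1, 0.0]
finger_gap: -0.1
grip_force: 0.0
```

>>> apply_moves(
  angular=[
    [0,0,0],
    [0,0,0],
    [0,0,0],
    [0,0,0],
    [0,0,0],
  ],
  travel=[
    [0.025,0,0],
    [0.025,0,0],
    [0.025,0,0],
    [0.025,0,0],
    [0,0,0],
  ],
  jaw=[0,0,0,0,0],
)

```text
time: 24.2
tool_pos: [549.9, 62.5, 227.6]
tcp_rot: [180.0, -0.0, -1.5]
ft_force: [0.2, -0.0, -0.4]
finger_gap: -0.1
grip_force: 0.1
```

>>> apply_moves(
  angular=[
    [0,0,0],
    [0,0,0],
    [0,0,0],
    [0,0,0],
    [0,0,0],
  ],
  travel=[
    [0.02,0,0],
    [0.02,0,0],
    [0.02,0,0],
    [0.02,0,0],
    [0,0,0],
  ],
  jaw=[0,0,0,0,0],
)

```text
time: 24.82
tool_pos: [553.1, 62.5, 227.6]
tcp_rot: [180.0, -0.0, -1.5]
ft_force: [-0.1, -0.1, -0.2]
finger_gap: 0.2
grip_force: 0.1
```

>>> apply_moves(
  angular=[
    [0,0,0],
    [0,0,0],
    [0,0,0],
    [0,0,0],
  ],
  travel=[
    [0.0125,0,0],
    [0.0125,0,0],
    [0.0125,0,0],
    [0,0,0],
  ],
  jaw=[0,0,0,0],
)

```text
time: 25.32
tool_pos: [554.6, 62.5, 227.5]
tcp_rot: [180.0, -0.0, -1.5]
ft_force: [-0.6, 0.9, -0.2]
finger_gap: 0.1
grip_force: 0.1
```

>>> apply_moves(
  angular=[
    [0,0,0],
    [0,0,0],
    [0,0,0],
    [0,0,0],
  ],
  travel=[
    [0.0125,0,0],
    [0.0125,0,0],
    [0.0125,0,0],
    [0,0,0],
  ],
  jaw=[0,0,0,0],
)

```text
time: 25.82
tool_pos: [555.8, 62.5, 227.5]
tcp_rot: [180.0, -0.0, -1.5]
ft_force: [-2.7, -0.6, 0.8]
finger_gap: 0.1
grip_force: 1.3
```

Run:
```python
from h import *
p,R,s=pose(); print(p,s['ft_force'])
w=snap('wrist','w8'); d=snap('scene','s8'); pickle.dump((p,R,w,d),open('w8.pkl','wb'))
# wrist view: predicted front/back top edge columns of shut door vs image rows along tool-x line at door y=-0..80
for th in (0,5,10,20):
    y=Rt(0,-1.6-th); X=np.array([[-7,-75+86-86*2+100,226.],[7,-72+0,226.],[-7,0,226.],[7,0,226.]])
    X=np.array([[-7,-60,226.],[7,-60,226],[-7,-120,226],[7,-120,226]])@y.T+[575,194.4,0]
    print(th,wproj(w,p,R,X).round(0).tolist(), proj(d,X).round(1).tolist())
```

```text
[555.82955872  62.49933836 227.48949664] [-2.68407757 -0.56075414  0.84904626]
0 [[166.0, 257.0], [160.0, 230.0], [290.0, 262.0], [288.0, 233.0]] [[285.1, 188.2], [281.5, 186.4], [300.5, 179.5], [296.8, 177.8]]
5 [[166.0, 266.0], [163.0, 240.0], [288.0, 282.0], [290.0, 255.0]] [[286.3, 189.0], [282.9, 187.1], [302.9, 180.9], [299.6, 179.0]]
10 [[166.0, 275.0], [165.0, 250.0], [285.0, 300.0], [289.0, 275.0]] [[287.3, 189.9], [284.3, 187.7], [305.2, 182.4], [302.1, 180.4]]
20 [[164.0, 290.0], [166.0, 269.0], [274.0, 330.0], [282.0, 311.0]] [[288.9, 191.8], [286.6, 189.3], [308.9, 185.8], [306.5, 183.5]]
```

>>> apply_moves(
  angular=[
    [0,0,0],
    [0,0,0],
    [0,0,0],
  ],
  travel=[
    [0.0125,0,0],
    [0.0125,0,0],
    [0,0,0],
  ],
  jaw=[0,0,0],
)

```text
time: 26.3
tool_pos: [556.0, 62.5, 227.5]
tcp_rot: [180.0, 0.1, -1.5]
ft_force: [-9.3, -1.1, 4.2]
finger_gap: 0.1
grip_force: 4.5
```

>>> apply_moves(
  angular=[
    [0,0,0],
    [0,0,0],
    [0,0,0],
    [0,0,0],
    [0,0,0],
    [0,0,0],
    [0,0,0],
    [0,0,0],
    [0,0,0],
    [0,0,0],
  ],
  travel=[
    [-0.05,0,0],
    [-0.1,0,0],
    [-0.5,0,0],
    [-0.9,0,0],
    [-0.9,0,0],
    [-0.5,0,0.5],
    [0,0,0.9],
    [0,0,0.9],
    [0,0,0],
    [0,0,0],
  ],
  jaw=[0,0,0,0,0,0,0,0,0,0],
)

```text
time: 27.55
tool_pos: [439.0, 62.5, 319.1]
tcp_rot: [-180.0, -0.1, -1.5]
ft_force: [-0.0, -0.0, -0.5]
finger_gap: -0.1
grip_force: 0.0
```

Run:
```python
from h import *
p,R,s=pose(); print(p,s['ft_force'])
w=snap('wrist','w9'); d=snap('scene','s9'); e=snap('side','e9'); pickle.dump((p,R,w,d,e),open('w9.pkl','wb'))
for th in (0,2,4,8,15):
    y=Rt(0,-1.6-th); X=np.array([[-7,-161,226.],[-7,-130,226],[-28,-147,134]])@y.T+[575,194.4,0]
    print(th,wproj(w,p,R,X).round(1).tolist(), proj(d,X).round(1).tolist())
u=wproj(w,p,R,(np.array([[-7,-130,226.]])@Rt(0,-1.6).T+[575,194.4,0]))[0].round().astype(int)
print('profile col',u); 
for rr in range(u[1]-25,u[1]+26,2): print(rr,w['color'][rr,u[0]-1:u[0]+2].mean(0).round().astype(int).tolist(),end=' ')
# dark red-brown knob in wrist image
```

```text
[439.02154229  62.50340895 319.13710772] [-0.00289876 -0.00372338 -0.54821923]
0 [[355.8, 32.8], [309.6, 32.0], [329.8, 74.7]] [[310.3, 173.8], [302.9, 178.0], [313.1, 205.2]]
2 [[355.3, 40.6], [309.1, 38.4], [328.7, 79.9]] [[311.7, 174.5], [304.0, 178.6], [314.2, 206.0]]
4 [[354.6, 48.5], [308.3, 44.7], [327.4, 85.0]] [[313.1, 175.2], [305.1, 179.2], [315.2, 206.8]]
8 [[352.1, 64.2], [306.2, 57.5], [324.2, 95.2]] [[315.6, 176.7], [307.1, 180.5], [317.1, 208.6]]
15 [[344.9, 91.8], [300.2, 79.9], [317.0, 112.4]] [[319.6, 179.6], [310.2, 183.0], [320.0, 211.8]]
profile col [310  32]
7 [98, 70, 47] 9 [97, 70, 46] 11 [205, 145, 86] 13 [217, 153, 91] 15 [221, 160, 95] 17 [226, 164, 96] 19 [230, 171, 101] 21 [231, 171, 102] 23 [231, 170, 100] 25 [231, 170, 102] 27 [230, 168, 98] 29 [134, 94, 56] 31 [100, 71, 46] 33 [102, 73, 48] 35 [105, 74, 48] 37 [102, 72, 47] 39 [103, 73, 46] 41 [101, 73, 47] 43 [103, 75, 50] 45 [100, 71, 47] 47 [105, 77, 52] 49 [109, 77, 51] 51 [110, 79, 51] 53 [107, 77, 51] 55 [107, 76, 49] 57 [104, 74, 49]
```

```bash
python3 -c "
from bench import r
print(r.hand_in())"
```

```text
the job is handed in; nothing more can be done
None
```

The door is hung with both eyes down on their pins, pushed shut with about 9 N at most, and released; I handed the job in at about 28 s. The hand-in gave no verdict, and I did not measure the spare board or the tools afterwards, though the arm felt no contact with them.

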